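# Wedge the plaster block just off its front rests and hold

## Robot

A 6-joint arm with a two-finger parallel gripper is mounted at the origin on the work surface; the furniture and walls round the work are solid. World frame = base frame: x ahead of the robot, y to its left, z up, the work surface at z = 0. Lengths are in m, angles in rad, forces in N, time in s.
With the tool pointing down it reaches from about 0.25 to 0.775 m from the base axis. Payload 4 kg.
Tool frame: the origin (TCP) lies midway between the tips of the shut fingers; the grasp point (between the pads) lies 19 mm behind it; x points along the fingers, y is the direction in which the jaws open and shut, and the axes are right-handed (so a half turn about x gives the same grasp; the last joint's range is limited). The gripper opens to 94 mm and grips with 3 to 60 N. Pads are 16 mm wide; open, the fingers measure 119 mm over their backs; the gripper's body (75 mm by 177 mm) begins 78 mm behind the grasp point.
Start: joints at [1, 0.087, 1.371, -0, 1.684, -0.103], TCP at [0.248, 0.491, 0.173] pointing down, gripper open.
Joint ranges: [-3.1, 3.1], [-0.76, 2.03], [0.27, 2.55], [-1.08, 4.22], [0.17, 2.65], [-2.57, 2.57]. Speed limits (rad/s): [2.79, 2.79, 3.14, 3.14, 3.14, 3.14].

## Interface

Orientations are given as a unit quaternion [w, x, y, z].
In Python, from rig import arm, vision gives the robot as it stands. The module is installed in compiled form; this text tells all that it offers.
- The arm moves only by the shell command python3 -m handwheel 'ROWS' [OPENING] [FORCE]. ROWS is JSON, a list of rows, each a list of 2 entries, a list of its own where there are three numbers: the shift along the tool's x, y, z in mm, then the turn, a rotation vector about the tool's x, y, z in rad. A call has 1 to 10 rows; each row shifts and turns the pose as measured when the row begins, along the tool's axes as they then stand; what a row does not reach is not made up. A row lasts 1/12 s, in which the tool goes at most 41.7 mm and 7.16 degrees, less where a joint would pass 70% of its speed; a pose out of reach is approached as far as the arm can. A call with a gripper value outside its range is refused whole. OPENING is the finger opening in mm, from 0 to 94, set as the call begins (- or left out, the last holds). The fingers move at their own pace and stop on an object; FORCE is the grip in N (left out, the last holds). Time passes only in rows, so rows that do not move let the fingers close. It gives the time, the measured TCP pose, the force and the opening at its end, in the units of the state.
- arm.state(): the state, without advancing time (a new reading comes with each control period).
- vision.grab_frame(name): name is "scene" or "top" or "wrist"; returns a dict with "image" (420x560x3 uint8, red, green, blue), "mtx" (3x3 intrinsics, pixels), "R" (3x3) and "t" (3): a world point X has camera coordinates R X + t. Camera axes: x right, y down, z forward; pixel columns grow to the right and rows downward; lengths in m; the calibration is good to about 2 mm. A picture is of the moment at which its call begins. There is no depth.
- arm.close_job(): hands the job in, once; it reports no verdict.
The state is a dict: "time_s": time; "joint_positions": joint angles; "joint_velocities": joint speeds; "joint_efforts": joint torques, N m; "ee_pos": TCP position; "eef_rot": TCP orientation; "wrist_force": force on the tool from outside, world axes, zero at the start; "ft_torque": the same for the moment, N m; "opening": opening from 0.0 (shut) to 1.0 (fully open).
Only numpy, scipy, OpenCV 4.12 (cv2) and the standard library are available. Lean on these libraries where they do the work, as an engineer would, in place of code of your own. Each camera call takes 0.05 s, during which the arm holds its last target. There are 200 camera calls.

## Task

Take the thicker of the two wooden wedges and, with it lying flat on the plate of the steel levelling stand, push its thin end squarely in under the middle of the plaster block until the block's front edge just lifts off its two front rests, with that edge over the red band on the wedge; the rear of the block stays down on its rests. Finish holding the wedge there in the gripper: do not let go, and touch the block with nothing but the wedge. Leave the thin wedge and the other loose parts round about where they are.

Things in the scene. Friction and masses are not known exactly. Their poses are not given: they have to be found in the camera images.
- stand: Dark steel stand, fixed: plate 200 x 136 x 8 mm. Origin under its centre; x = direction in which the wedge is pushed in, z up. Open apron with scribed centre line from x = -100 mm to the block. Four rest pads, tops at z = 18 mm: front pair x = 12 to 26, rear pair x = 70 to 88 mm, at 28 to 60 mm either side of the centre line, leaving a free lane 56 mm wide. Rear fence 34 mm high, inner face at x = 91 mm.
- plaster_block: White plaster block 78 x 126 x 30 mm, 0.3 to 0.6 kg, loose on the four rests, its underside 10 mm above the plate; front lower edge at x = 9 to 11 mm of the stand. Pushed, it may slide up to 4 mm to the fence. Origin under its centre, x (78 mm side) along the stand's x, z up.
- front_left (a point): Left end (+y of the block) of the block's front lower edge, the edge towards the apron; at 18 mm in the stand's z while it rests.
- front_right (a point): Right end (-y of the block) of the same front lower edge.
- rear_edge (a point): Middle of the block's rear lower edge, at the fence.
- thick_wedge_head (a point): Centre (15 mm up) of the head of the thick wedge; pale wood, whole wedge 95 mm long, 20 mm wide, flat below. Head 25 mm long, 20 wide, 30 high; grip it across its width. x points from the head to the thin end, z up. From 12.5 to 82.5 mm along x the top slopes from 18 mm high to 4 mm at the thin end (1 in 5). The two wedges lie at the robot's left, either one in either place.
- thick_wedge: The same thick wedge, 0.12 kg; origin on its underside below the head's middle, axes as above. A red band 12 mm long crosses its slope, its middle 36.5 mm along x from the head's centre (46 mm from the thin end), where the wedge is 13.2 mm high: with the block's edge over it the edge is lifted about 3 mm.
- thin_wedge_head (a point): Centre of the head of the thin wedge, a look-alike of the same length, width and colour, with a red band too; its head is only 18 mm high, its slope falls from 8 mm to 3 mm, too low to lift the block. Leave it alone.
- bronze_collar: Turned bronze collar, 52 mm across, 20 mm high, loose beyond the stand; leave it alone. Origin under its centre.
- polish_bar: Brown bar of polishing compound 111 x 46 x 33 mm, loose beyond the stand; leave it alone. Origin under its centre.
- sprue_button: Bronze cone 44 mm across, 46 mm high, loose near the stand's right; leave it alone. Origin under its centre.

How it is judged:
By the outcome, as a careful person would: the job done as asked, in the order asked, and still so for the second after the job is handed in, while the arm keeps its last pose, push and grip.
It also fails if it takes over 42 s, if anything falls off the work surface, if the arm or the gripper's body presses on something with over 40 N, if the wrist force passes 120 N, or if a joint passes its speed limit or range.

## Working session

There is one attempt and no reset: what is moved stays moved. The work goes in short steps, Python scripts to look and compute and a shell command to move; the robot and the scene stay as the last step left them, time stands still between calls to the robot, and variables do not carry over. Pictures are saved under pics/ and viewed, about 8 in all and at most 12, crops included, and the job is handed in when it is done.

```bash
mkdir -p pics; cat > h.py <<'E'
import numpy as np, cv2
from rig import arm, vision
from scipy.spatial.transform import Rotation as Ro
def grab(n,save=None):
    f=vision.grab_frame(n)
    if save: cv2.imwrite('pics/'+save+'.png',cv2.cvtColor(f['image'],cv2.COLOR_RGB2BGR))
    return f
def ray(f,u,v,z):
    R,t=np.array(f['R']),np.array(f['t'])
    c=-R.T@t; d=R.T@np.linalg.solve(f['mtx'],[u,v,1.]); return c+d*(z-c[2])/d[2]
def proj(f,X):
    p=np.array(f['mtx'])@(np.array(f['R'])@np.array(X)+np.array(f['t'])); return p[:2]/p[2]
def tool():
    s=arm.state(); q=s['eef_rot']; return np.array(s['ee_pos']),Ro.from_quat([q[1],q[2],q[3],q[0]]),s
E
python3 - <<'E'
from h import *
import pickle
fs={n:grab(n,n+'0') for n in ['top','scene','wrist']}
pickle.dump(fs,open('f0.pkl','wb'))
a=cv2.imread('pics/top0.png');print(fs['top']['mtx'],fs['top']['R'],fs['top']['t'])
p,r,s=tool();print(p,r.as_matrix(),s)
E
```

```text
[[426.58002175   0.         285.6731042 ]
 [  0.         426.58002175 204.78621197]
 [  0.           0.           1.        ]] [[ 0.00548083 -0.9999843  -0.00116745]
 [-0.99826827 -0.00540304 -0.05857699]
 [ 0.05856976  0.00148648 -0.99828221]] [0.00309513 0.51602679 1.28598493]
[0.2477469  0.4905046  0.17236641] [[-9.20965071e-04  4.50899334e-01  8.92574335e-01]
 [-1.44420969e-03  8.92573183e-01 -4.50900242e-01]
 [-9.99998533e-01 -1.70432787e-03 -1.70835539e-04]] {'time_s': 0.15, 'joint_positions': array([ 9.99910432e-01,  8.77993371e-02,  1.37190508e+00, -5.53302337e-06,
        1.68360109e+00, -1.03112979e-01]), 'joint_velocities': array([-0.00319786, -0.00195473, -0.0052843 ,  0.00039588, -0.00075109,
        0.00081679]), 'joint_efforts': array([ 3.59982796e-04, -3.40643549e+01, -3.02793002e+01,  7.17158290e-02,
        3.04949668e-02, -1.39938165e-04]), 'ee_pos': array([0.2477469 , 0.4905046 , 0.17236641]), 'eef_rot': array([ 0.68765569,  0.16330699,  0.6880525 , -0.16445132]), 'wrist_force': array([-0.81601523, -0.19214358, -0.16498739]), 'ft_torque': array([0.01067051, 0.0069506 , 0.05647143]), 'opening': 1.0018149565807106}
```

View pics/top0.png

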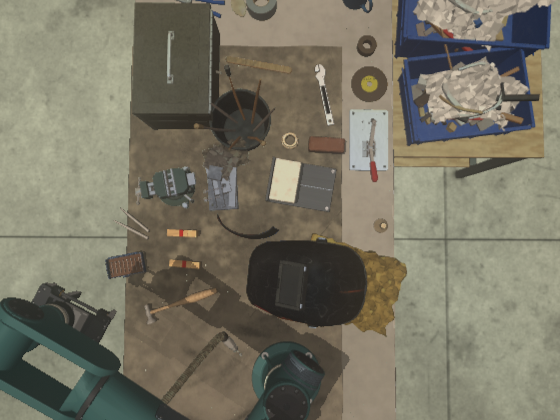

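View pics/scene0.png

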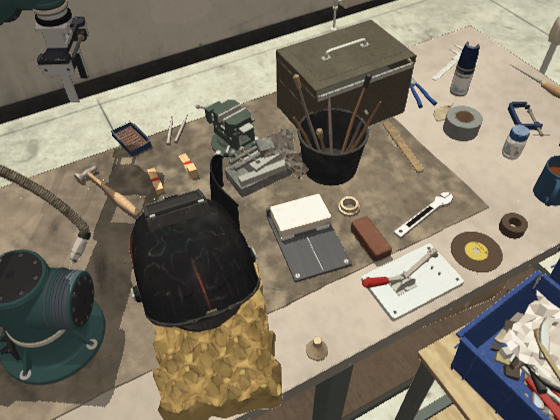

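The top view shows the stand at (302,185) with the block on its left and the apron on its right, so the push is roughly world +y. The wedges are at (182,233) and (185,265). I'll enlarge both areas next.

```bash
python3 - <<'E'
from h import *
import pickle
fs=pickle.load(open('f0.pkl','rb'))
b=lambda n:cv2.cvtColor(fs[n]['image'],cv2.COLOR_RGB2BGR)
def z(im,x,y,w,h,W,H): return cv2.resize(im[y:y+h,x:x+w],(W,H),interpolation=cv2.INTER_CUBIC)
t,s=b('top'),b('scene')
o=np.vstack([np.hstack([z(t,155,220,60,60,300,300),z(t,255,145,100,75,400,300)]),np.hstack([z(s,135,140,75,75,300,300),z(s,260,180,100,110,400,300)])])
cv2.imwrite('pics/z0.png',o)
for u,v in [(182,233),(185,265),(284,180),(318,187),(305,285)]: print(u,v,ray(fs['top'],u,v,0.01))
E
```

```text
182 233 [0.4283592  0.32176081 0.01      ]
185 265 [0.33141716 0.31073195 0.01      ]
284 180 [0.59256423 0.01147222 0.01      ]
318 187 [ 0.571526   -0.09300923  0.01      ]
305 285 [ 0.2732727  -0.05395249  0.01      ]
```

View pics/z0.png

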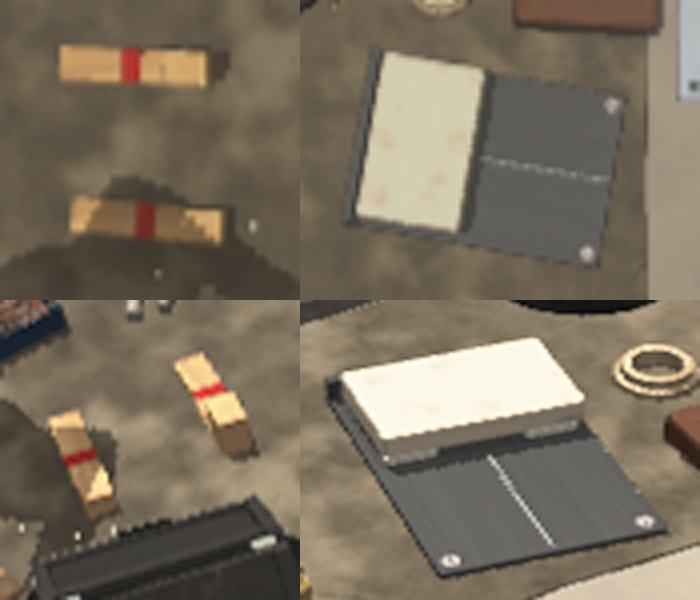

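View pics/wrist0.png

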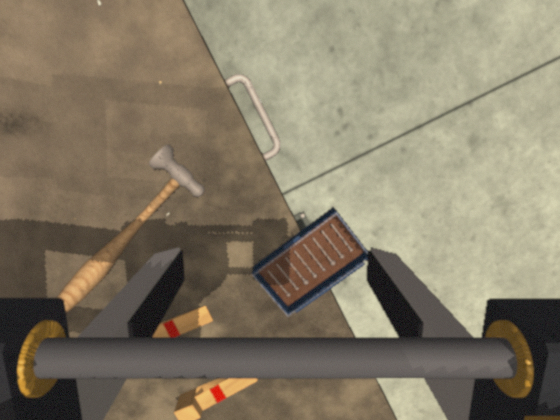

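Both wedges have their heads at the -y end. In the scene view the far one, at x≈0.43, has the taller head and casts the longer shadow. The wrist view agrees: its head, near (187,408), stands taller. I'll measure both wedges and the stand.

```bash
cat > meas.py <<'E'
from h import *
def wedge(f,box,z=0.0132):
    im=f['image'];x,y,w,h=box;c=im[y:y+h,x:x+w];hsv=cv2.cvtColor(c,cv2.COLOR_RGB2HSV)
    red=(((hsv[...,0]<7)|(hsv[...,0]>172))&(hsv[...,1]>140)&(hsv[...,2]>70)).astype(np.uint8)
    wood=((hsv[...,0]>=7)&(hsv[...,0]<25)&(hsv[...,1]>85)&(hsv[...,2]>105)).astype(np.uint8)
    n,l,st,ce=cv2.connectedComponentsWithStats(red);k=1+np.argmax(st[1:,4]);rc=ce[k]+[x,y]
    m=cv2.morphologyEx(red|wood,cv2.MORPH_CLOSE,np.ones((3,3)))
    cs,_=cv2.findContours(m,0,2);cc=max(cs,key=cv2.contourArea)
    r=cv2.minAreaRect(cc);return rc,st[k],(np.array(cv2.boxPoints(r))+[x,y])
if __name__=='__main__':
    import pickle
    fs=pickle.load(open('f0.pkl','rb'));
    for nm,bt,bs in [('far',(160,225,45,17),(175,145,30,42)),('near',(160,255,45,20),(145,162,22,40))]:
        for n,b in(('top',bt),('scene',bs)):
            rc,st,bp=wedge(fs[n],b); print(nm,n,'red',rc.round(1),st[:5],ray(fs[n],*rc,.0132).round(4),'box',bp.round(1).tolist())
    f=fs['top']
    for nm,u,v,z in [('cl_in',300.75,184.5,.008),('cl_out',331.75,190,.008),('cR1',336.75,168,.008),('cR2',330,211.5,.008),('blk fr',255+487/4-75,145+68/4,.048)]: print(nm,ray(f,u,v,z).round(4))
    hsv=cv2.cvtColor(f['image'],cv2.COLOR_RGB2HSV)[145:220,255:355]
    w=((hsv[...,2]>165)&(hsv[...,1]<75)).astype(np.uint8); w[:, 60:]=0
    w=cv2.morphologyEx(w,cv2.MORPH_OPEN,np.ones((3,3)));cs,_=cv2.findContours(w,0,2);c=max(cs,key=cv2.contourArea)
    for p in cv2.boxPoints(cv2.minAreaRect(c)): print('block top',(p+[255,145]).round(1),ray(f,*(p+[255,145]),.048).round(4))
    # dark plate mask
    g=hsv[...,2].astype(int);d=((g<105)&(hsv[...,1]<45)).astype(np.uint8);d=cv2.morphologyEx(d|w,cv2.MORPH_CLOSE,np.ones((5,5)));d=cv2.morphologyEx(d,cv2.MORPH_OPEN,np.ones((5,5)))
    cs,_=cv2.findContours(d,0,2);c=max(cs,key=cv2.contourArea)
    for p in cv2.boxPoints(cv2.minAreaRect(c)): print('stand',(p+[255,145]).round(1),ray(f,*(p+[255,145]),.008).round(4))
E
python3 meas.py
```

```text
far top red [181. 233.] [20  5  3  7 21] [0.4284 0.324  0.0132] box [[165.9, 236.1], [166.4, 228.1], [196.4, 230.1], [195.9, 238.1]]
far scene red [186.9 162.4] [ 8 16  9  4 18] [0.4326 0.3253 0.0132] box [[177.5, 155.3], [186.6, 150.4], [199.4, 174.2], [190.3, 179.1]]
near top red [183.6 263.7] [22  6  4  6 22] [0.3356 0.3142 0.0132] box [[168.6, 266.0], [169.1, 258.7], [199.4, 260.9], [198.9, 268.1]]
near scene red [154.6 178.9] [ 6 15  8  5 22] [0.3373 0.3101 0.0132] box [[146.0, 169.5], [153.6, 166.1], [164.4, 190.5], [156.8, 193.9]]
cl_in [ 0.5792 -0.0401  0.008 ]
cl_out [ 0.5627 -0.1354  0.008 ]
cR1 [ 0.6308 -0.1509  0.008 ]
cR2 [ 0.4966 -0.13    0.008 ]
blk fr [ 0.6425 -0.0415  0.048 ]
block top [268.8 198. ] [0.5341 0.0561 0.048 ]
block top [275.5 157.8] [0.6549 0.0369 0.048 ]
block top [300.5 161.9] [ 0.6427 -0.0378  0.048 ]
block top [293.8 202.1] [ 0.5221 -0.0183  0.048 ]
stand [264.7 200.7] [0.5287 0.0705 0.008 ]
stand [272.1 157.1] [0.6637 0.0485 0.008 ]
stand [336.6 168.1] [ 0.6304 -0.1505  0.008 ]
stand [329.2 211.7] [ 0.4958 -0.1274  0.008 ]
```

Stand yaw comes out at about 81°: plate edge 136 mm as given, block edges 75 × 122 mm, allowing for mask shrinkage. The stand centre is about (0.579, -0.042). The thick wedge's band is at about (0.430, 0.3245), so its head should be near (0.428, 0.288). First I turn the tool to suit the wedge.

```bash
python3 -m handwheel '[[[0,0,0],[0.12,0,0]],[[0,0,0],[0.12,0,0]],[[0,0,0],[0.12,0,0]],[[0,0,0],[0.12,0,0]],[[0,0,0],[0.12,0,0]],[[0,0,0],[0.12,0,0]],[[0,0,0],[0.12,0,0]],[[0,0,0],[0.12,0,0]],[[0,0,0],[0.12,0,0]],[[0,0,0],[0.12,0,0]]]' 70
cat > go.py <<'E'
# prints remaining shift (tool axes, mm) and turn about tool axes to a world target: x y z yaw(deg, of tool y), tool pointing down
import sys; from h import *
a=list(map(float,sys.argv[1:])); p,r,s=tool()
y=np.radians(a[3]); ty=np.array([np.cos(y),np.sin(y),0]); tx=np.array([0,0,-1.]); T=Ro.from_matrix(np.c_[tx,ty,np.cross(tx,ty)])
print('pos',p.round(4),'shift',(r.inv().apply(np.array(a[:3])-p)*1000).round(1),'turn',(r.inv()*T).as_rotvec().round(3),'F',s['wrist_force'].round(1),'open',round(s['opening']*94,1),'t',round(s['time_s'],2))
E
python3 go.py 0.428 0.288 0.14 -3.8
```

```text
time_s: 0.98
ee_pos: [0.2461, 0.488, 0.1669]
eef_rot: [-0.464, -0.531, -0.461, 0.539]
wrist_force: [-0.0, -0.1, 0.8]
opening: 0.742
pos [0.2461 0.488  0.1669] shift [ 27.7 209.  171.3] turn [-0.079  0.011  0.005] F [-0.  -0.1  0.8] open 69.8 t 0.98
```

```bash
python3 -m handwheel '[[[0,30,25],[-0.079,0.01,0.005]],[[0,30,25],[0,0,0]],[[0,30,25],[0,0,0]],[[0,30,25],[0,0,0]],[[0,30,25],[0,0,0]],[[0,30,23],[0,0,0]],[[0,25,20],[0,0,0]],[[0,0,0],[0,0,0]]]'
python3 go.py 0.428 0.288 0.14 -3.8
python3 - <<'E'
from h import *
f=grab('wrist','w1'); import pickle; pickle.dump(f,open('w1.pkl','wb'))
for X in [(.428,.288,.03),(.43,.3245,.0132),(.433,.3705,.004)]: print(proj(f,X).round(0))
E
```

```text
time_s: 1.65
ee_pos: [0.4406, 0.2974, 0.162]
eef_rot: [-0.484, -0.513, -0.484, 0.518]
wrist_force: [0.3, 0.9, -0.5]
opening: 0.746
pos [0.4406 0.2974 0.162 ] shift [ 22.1 -11.9  10.1] turn [0.003 0.005 0.005] F [ 0.3  0.9 -0.5] open 70.2 t 1.65
[263. 208.]
[263. 168.]
[263. 118.]
```

View pics/w1.png

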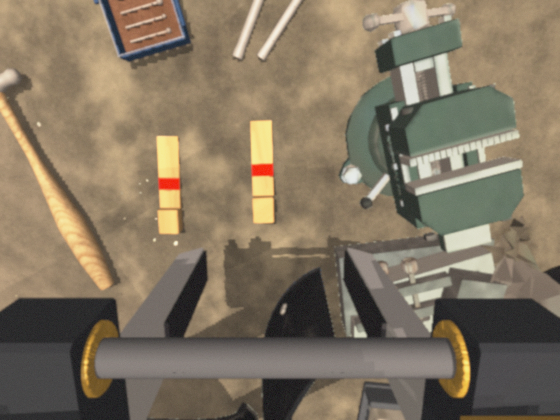

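The wrist view shows the thick wedge at column 262, with its band at (262,170) and head at (263,210), within 3 px of my prediction. I'll check the head heights by intersecting rays from two views, refine the position, and check the height of the black strip that lies on the carry path.

```bash
python3 - <<'E'
from h import *
import pickle
fs=pickle.load(open('f0.pkl','rb'));w=pickle.load(open('w1.pkl','rb'))
def tri(*obs):
    A=[];b=[]
    for f,u,v in obs:
        P=f['mtx']@np.c_[f['R'],f['t']]
        for k,c in((0,u),(1,v)): A.append(P[k,:3]-c*P[2,:3]);b.append(-(P[k,3]-c*P[2,3]))
    return np.linalg.lstsq(np.array(A),np.array(b),rcond=None)[0].round(4)
S=fs['scene'];T=fs['top']
print('far head top',tri((w,263,210),(S,191.2,167)),'near',tri((w,169,222),(S,160,186.2)))
from meas import wedge
for n,b in(('far',(235,105,50,125)),('near',(145,125,40,115))):
    rc,st,bp=wedge(w,b); print(n,rc,ray(w,*rc,.0132),bp.round(1).tolist())
print('band tri far',tri((w,262,170),(S,186.9,162.4)), 'near', tri((w,169,184),(S,154.6,178.9)))
print('head far z.03',ray(w,263,210,.03),'thin tip',ray(w,261.5,121,.004))
print('strip tip',tri((T,220,215),(S,218,157)),tri((w,322,265),(S,222,155)), 'helmet top',tri((T,292,285),(S,178,205)))
E
python3 go.py 0.4285 0.288 0.06 -4
```

```text
far head top [0.43   0.2861 0.031 ] near [0.3375 0.2756 0.0179]
far [262.02822581 169.66935484] [0.42901578 0.32246432 0.0132    ] [[248.2, 119.2], [272.7, 118.5], [275.8, 226.8], [251.3, 227.5]]
near [168.40454545 183.49545455] [0.33650696 0.31479599 0.0132    ] [[154.9, 134.1], [181.8, 133.7], [183.2, 234.9], [156.3, 235.2]]
band tri far [0.4308 0.3221 0.0165] near [0.3372 0.3134 0.0102]
head far z.03 [0.42794063 0.28636686 0.03      ] thin tip [0.43149855 0.36801815 0.004     ]
strip tip [0.476  0.1902 0.125 ] [0.4935 0.2422 0.0758] helmet top [ 0.3088 -0.013   0.2499]
pos [0.4388 0.2992 0.1619] shift [102.   -8.9  11.4] turn [0.008 0.003 0.007] F [-0.2 -1.  -0.3] open 70.4 t 1.7
```

The two-view heights settle it: the far head is 31 mm high (thick) and the near one 18 mm (thin). The thick head is at (0.428, 0.286) with its axis at 87.5°. I'll descend on it.

```bash
python3 go.py 0.428 0.286 0.05 -2.5; python3 -m handwheel '[[[30,-8,13],[0,0,0]],[[30,0,0],[0,0,0]],[[30,0,0],[0,0,0]],[[15,0,0],[0,0,0]],[[0,0,0],[0,0,0]]]'
python3 go.py 0.428 0.286 0.004 -2.5
```

```text
pos [0.4388 0.2992 0.1619] shift [112.   -9.2  13.4] turn [-0.018  0.003  0.007] F [-0.2 -1.  -0.3] open 70.4 t 1.7
time_s: 2.12
ee_pos: [0.427, 0.2901, 0.0551]
eef_rot: [-0.483, -0.514, -0.487, 0.516]
wrist_force: [-0.8, 0.1, 0.9]
opening: 0.743
pos [0.427  0.2901 0.0551] shift [51.1  1.5  4.2] turn [-0.017 -0.003  0.005] F [-0.8  0.1  0.9] open 69.8 t 2.12
```

```bash
python3 -m handwheel '[[[20,1,4],[-0.017,0,0.005]],[[20,0,0],[0,0,0]],[[8,0,0],[0,0,0]],[[0,0,0],[0,0,0]]]'
python3 go.py 0.428 0.286 0.004 -2.5
```

```text
time_s: 2.45
ee_pos: [0.4252, 0.2906, 0.0079]
eef_rot: [0.489, 0.51, 0.492, -0.508]
wrist_force: [-0.2, -0.4, -0.2]
opening: 0.742
pos [0.4252 0.2906 0.0079] shift [3.9 3.  4.5] turn [ 0.007 -0.005  0.   ] F [-0.2 -0.4 -0.2] open 69.8 t 2.45
```

```bash
python3 -m handwheel '[[[3,3,5],[0,0,0]],[[1,0,1],[0.005,-0.005,0]],[[0,0,0],[0,0,0]]]'
python3 go.py 0.428 0.286 0.004 -2.5
python3 -m handwheel '[[[0,0,0],[0,0,0]],[[0,0,0],[0,0,0]],[[0,0,0],[0,0,0]],[[0,0,0],[0,0,0]],[[0,0,0],[0,0,0]],[[0,0,0],[0,0,0]],[[0,0,0],[0,0,0]],[[0,0,0],[0,0,0]]]' 0 40
python3 go.py 0.428 0.286 0.204 -2.5
```

```text
time_s: 2.7
ee_pos: [0.4293, 0.2863, 0.007]
eef_rot: [0.49, 0.511, 0.49, -0.508]
wrist_force: [-0.3, 0.3, 0.1]
opening: 0.745
pos [0.4293 0.2863 0.007 ] shift [ 3.  -1.3  0.3] turn [ 0.003 -0.003 -0.004] F [-0.3  0.3  0.1] open 70.0 t 2.7
time_s: 3.37
ee_pos: [0.4323, 0.2876, 0.0113]
eef_rot: [0.491, 0.514, 0.489, -0.506]
wrist_force: [-0.0, 1.0, 0.6]
opening: 0.213
pos [0.4323 0.2876 0.0113] shift [-192.7   -2.3    0.5] turn [ 0.003 -0.007 -0.01 ] F [-0.   1.   0.6] open 20.0 t 3.37
```

The opening reads 20 mm, so the wedge is held. But zero rows let the tool creep upward, and the grip is now too near the head's top. I'll regrip lower and offset the creep while closing.

```bash
python3 -m handwheel '[[[2,0,0],[0,0,0]],[[2,0,0],[0,0,0]],[[3,-1,0],[0.003,-0.005,-0.008]],[[3,-1,0],[0,0,0]]]' 40
python3 go.py 0.428 0.286 0.003 -2.5
```

```text
time_s: 3.7
ee_pos: [0.4307, 0.2879, 0.001]
eef_rot: [0.489, 0.512, 0.489, -0.51]
wrist_force: [-0.5, -1.1, -0.7]
opening: 0.417
pos [0.4307 0.2879 0.001 ] shift [-2.  -2.6  2. ] turn [-0.001 -0.002 -0.002] F [-0.5 -1.1 -0.7] open 39.2 t 3.7
```

```bash
python3 -m handwheel '[[[-1,-1,1],[0,0,0]],[[0,-1,0],[0,0,0]],[[0,0,0],[0,0,0]],[[1,0,0],[0,0,0]]]' 0 40
python3 -m handwheel '[[[0,0,0],[0,0,0]],[[0,0,0],[0,0,0]]]' 
python3 go.py 0.428 0.286 0.2 -2.5
```

```text
time_s: 4.03
ee_pos: [0.4274, 0.2865, -0.0005]
eef_rot: [-0.489, -0.511, -0.489, 0.511]
wrist_force: [0.0, 0.5, 0.6]
opening: 0.179
time_s: 4.2
ee_pos: [0.4272, 0.2865, -0.0006]
eef_rot: [-0.489, -0.511, -0.489, 0.511]
wrist_force: [-0.6, -0.1, 0.7]
opening: 0.037
pos [ 0.4272  0.2865 -0.0006] shift [-200.6    0.7    0.4] turn [-0.001 -0.     0.   ] F [-0.6 -0.1  0.7] open 3.5 t 4.2
```

It closed below 20 mm, so the wedge isn't between the pads, and the earlier 20 mm reading was only the fingers passing through. I'll take a look.

```bash
python3 -m handwheel '[[[-1,0,0],[0,0,0]],[[-1,0,0],[0,0,0]]]' 70
python3 - <<'E'
from h import *
f=grab('scene');t=grab('top');w=grab('wrist')
b=lambda f,x,y,ww,h,W,H:cv2.resize(cv2.cvtColor(f['image'],cv2.COLOR_RGB2BGR)[y:y+h,x:x+ww],(W,H),interpolation=cv2.INTER_CUBIC)
cv2.imwrite('pics/z2.png',np.hstack([np.vstack([b(f,110,90,130,110,390,300),b(t,135,200,130,100,390,300)]),b(w,0,0,560,420,400,600)]))
print(proj(f,(.428,.286,.03)),proj(f,(.428,.286,.0)))
p,r,s=tool();print(p,s['opening'])
E
```

```text
time_s: 4.37
ee_pos: [0.4272, 0.2864, 0.0014]
eef_rot: [-0.489, -0.511, -0.489, 0.511]
wrist_force: [-0.2, 0.1, 0.4]
opening: 0.142
[190.16758231 167.66387414] [191.77538198 175.87464   ]
[0.42732765 0.28646971 0.00151841] 0.2655449132045349
```

View pics/z2.png

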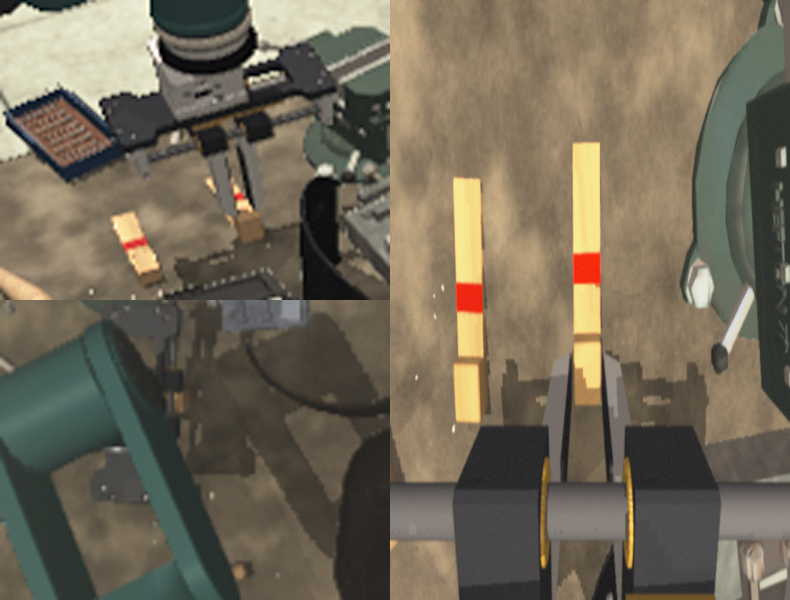

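```bash
python3 - <<'E'
from h import *
from meas import wedge
w=grab('wrist'); p,r,s=tool()
print(p,s['opening']*94,'tcp px',proj(w,p),'grasp px',proj(w,p-r.apply([.019,0,0])), 'body z', (r.apply([1,0,0])))
rc,st,bp=wedge(w,(240,90,70,150)); print(rc,ray(w,*rc,.0132),'thin end',ray(w,276,100,.004),'head/slope top edge',ray(w,276,235,.03),'head rear top/bottom',ray(w,276,266,.03),ray(w,276,283,.0))
E
```

```text
[0.4272534  0.28644018 0.00144313] 29.373489336524162 tcp px [274.68694162 243.52449296] grasp px [274.65667107 254.6411767 ] body z [-2.29416169e-04  1.39597340e-04 -9.99999964e-01]
[275.26817043 187.5       ] [0.4292326  0.32249556 0.0132    ] thin end [0.43171398 0.36844344 0.004     ] head/slope top edge [0.42861483 0.30069261 0.03      ] head rear top/bottom [0.42784849 0.28360996 0.03      ] [0.42686481 0.26014361 0.        ]
```

```bash
python3 -m handwheel '[[[0,0,0],[0,0,0]],[[0,0,0],[0,0,0]],[[0,0,0],[0,0,0]],[[0,0,0],[0,0,0]],[[0,0,0],[0,0,0]],[[0,0,0],[0,0,0]]]' 0 40
python3 - <<'E'
from h import *
f=grab('scene');w=grab('wrist');p,r,s=tool();print(p,s['opening']*94)
b=lambda f,x,y,ww,h,W,H:cv2.resize(cv2.cvtColor(f['image'],cv2.COLOR_RGB2BGR)[y:y+h,x:x+ww],(W,H),interpolation=cv2.INTER_CUBIC)
cv2.imwrite('pics/z3.png',np.hstack([b(f,150,120,80,80,400,400),b(w,225,200,100,100,400,400)]))
E
```

```text
time_s: 5.07
ee_pos: [0.4272, 0.2864, 0.0014]
eef_rot: [-0.489, -0.511, -0.489, 0.511]
wrist_force: [-0.5, 0.5, -0.3]
opening: 0.005
[0.42721622 0.28640213 0.00136134] 0.38202184471178
```

View pics/z3.png

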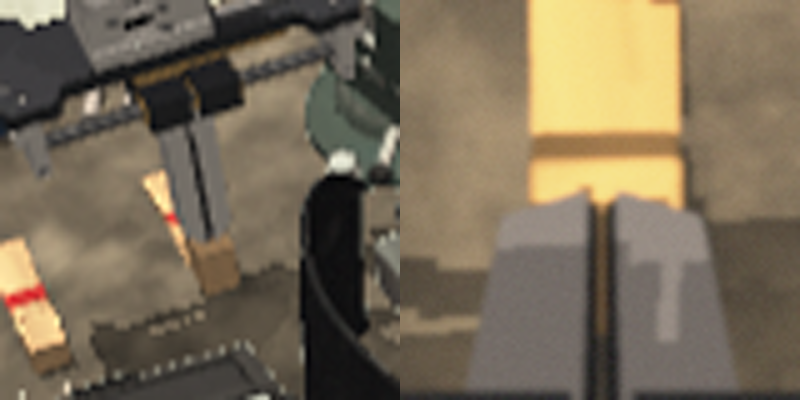

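The fingers are shut just above the head, although the reported TCP z is 1 mm. I'll triangulate the fingertips against the reported pose.

```bash
cat >> h.py <<'E'
def tri(*obs):
    A=[];b=[]
    for f,u,v in obs:
        P=f['mtx']@np.c_[f['R'],f['t']]
        for k,c in((0,u),(1,v)): A.append(P[k,:3]-c*P[2,:3]);b.append(-(P[k,3]-c*P[2,3]))
    return np.linalg.lstsq(np.array(A),np.array(b),rcond=None)[0].round(4)
E
python3 - <<'E'
from h import *
w=grab('wrist');S=grab('scene');p,r,s=tool()
print('tip',tri((w,275,251),(S,191.6,168)),tri((w,275,258),(S,191.6,168)),'p',p,'tcp px scene',proj(S,p))
print('wrist cam centre',-w['R'].T@w['t'], 'rel tcp in tool', r.inv().apply(-w['R'].T@w['t']-p))
for z in (0,.01,.02,.03):print(z,'tip corner px +-y', proj(w,[p[0],p[1]+.008,z]),proj(w,[p[0],p[1]-.008,z]),proj(S,[p[0],p[1]-.008,z]))
print(s['joint_positions'],s['joint_efforts'],s['wrist_force'])
E
```

```text
tip [0.4307 0.2891 0.0241] [0.4301 0.2863 0.0269] p [0.4271814  0.28641114 0.00136185] tcp px scene [191.35104123 175.51997447]
wrist cam centre [0.43072373 0.35818464 0.21349113] rel tcp in tool [-0.21212634  0.00027877 -0.07186899]
0 tip corner px +-y [274.13774738 230.04701154] [275.3506248  255.25092675] [192.61410028 177.81555115]
0.01 tip corner px +-y [274.08861744 235.06729062] [275.35652223 261.3035229 ] [192.08714    175.11122387]
0.02 tip corner px +-y [274.03480782 240.56575638] [275.36297059 267.9215308 ] [191.55419363 172.37617637]
0.03 tip corner px +-y [273.97561648 246.61414703] [275.37005084 275.18806047] [191.01515858 169.60988219]
[4.80185383e-01 1.09075353e-01 1.69764577e+00 2.33675872e-04
 1.33517929e+00 5.24443474e-01] [ 5.68827982e-04 -3.22635162e+01 -2.75859743e+01  7.14349374e-02
 -2.15556618e-02 -4.03317495e-05] [-0.32639458 -0.48730769 -0.39138216]
```

Both views put the real tips at z≈0.033, about 32 mm above the reported TCP, with no contact force. So the reported TCP z can't be trusted, and I'll work from the measured offset. I'll open and go down in small steps, watching force and picture.

```bash
python3 -m handwheel '[[[0,0,0],[0,0,0]],[[0,0,0],[0,0,0]],[[0,0,0],[0,0,0]],[[0,0,0],[0,0,0]],[[0,0,0],[0,0,0]],[[5,0,0],[0,0,0]],[[5,0,0],[0,0,0]],[[5,0,0],[0,0,0]],[[0,0,0],[0,0,0]]]' 50
python3 -m handwheel '[[[4,0,0],[0,0,0]],[[2,0,0],[0,0,0]],[[0,0,0],[0,0,0]]]'
python3 - <<'E'
from h import *
f=grab('scene');w=grab('wrist');p,r,s=tool();print(p,s['opening']*94)
b=lambda f,x,y,ww,h,W,H:cv2.resize(cv2.cvtColor(f['image'],cv2.COLOR_RGB2BGR)[y:y+h,x:x+ww],(W,H),interpolation=cv2.INTER_CUBIC)
cv2.imwrite('pics/z4.png',np.hstack([b(f,150,120,80,80,400,400),b(w,200,200,150,150,400,400)]))
E
```

```text
time_s: 6.02
ee_pos: [0.4272, 0.2864, -0.015]
eef_rot: [0.489, 0.511, 0.489, -0.511]
wrist_force: [-0.2, -0.0, -0.4]
opening: 0.532
time_s: 6.27
ee_pos: [0.4266, 0.2861, -0.0226]
eef_rot: [-0.489, -0.51, -0.489, 0.512]
wrist_force: [-1.0, -0.2, -0.0]
opening: 0.533
[ 0.42681097  0.28621168 -0.02222174] 49.80940052618835
```

View pics/z4.png

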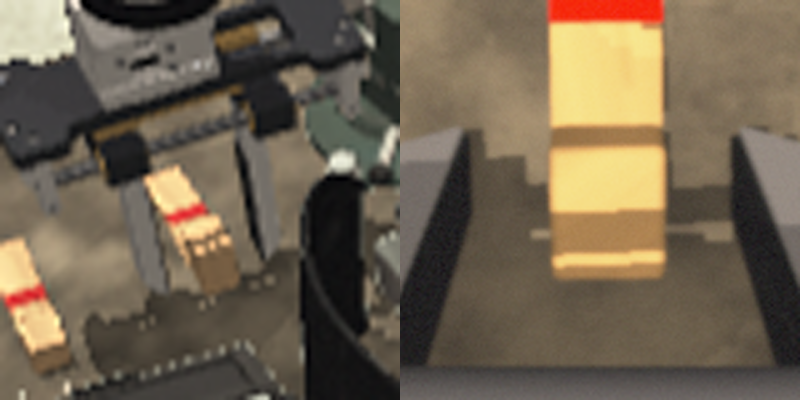

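Now the head (wrist crop, about (607,180)) stands between the open fingers, and there is no contact force. I'll go another 6 mm down, then close.

```bash
python3 -m handwheel '[[[4,1,0],[0,0,0]],[[2,0,0],[0,0,0]],[[0,0,0],[0,0,0]]]'
python3 -m handwheel '[[[0,0,0],[0,0,0]],[[0,0,0],[0,0,0]],[[0,0,0],[0,0,0]],[[0,0,0],[0,0,0]],[[0,0,0],[0,0,0]],[[0,0,0],[0,0,0]],[[0,0,0],[0,0,0]],[[0,0,0],[0,0,0]]]' 0 40
python3 go.py 0.428 0.286 0.2 -2.5
```

```text
time_s: 6.62
ee_pos: [0.4286, 0.2865, -0.0281]
eef_rot: [0.489, 0.511, 0.489, -0.511]
wrist_force: [-0.6, -0.4, 0.5]
opening: 0.529
time_s: 7.28
ee_pos: [0.4287, 0.2866, -0.028]
eef_rot: [0.489, 0.511, 0.489, -0.511]
wrist_force: [-0.6, -0.6, 0.0]
opening: 0.209
pos [ 0.4287  0.2866 -0.028 ] shift [-228.    -0.5    0.5] turn [-0.001 -0.001 -0.001] F [-0.6 -0.6  0. ] open 19.6 t 7.28
```

Gripped at 19.6 mm, so reported z = -0.028 corresponds to the wedge lying on the table, and -0.020 to lying on the plate. Next I lift.

```bash
python3 -m handwheel '[[[-10,0,0],[0,0,0]],[[-20,0,0],[0,0,0]],[[-30,0,0],[0,0,0]],[[-30,0,0],[0,0,0]],[[-30,0,0],[0,0,0]],[[-30,0,0],[0,0,0]],[[-30,0,0],[0,0,0]],[[-25,0,0],[0,0,0]]]'
python3 go.py 0.566 -0.1257 0.18 -9
```

```text
time_s: 7.95
ee_pos: [0.4221, 0.2829, 0.1796]
eef_rot: [-0.487, -0.504, -0.491, 0.518]
wrist_force: [0.2, 0.5, -0.7]
opening: 0.212
pos [0.4221 0.2829 0.1796] shift [  0.9 161.9 401.9] turn [0.113 0.012 0.018] F [ 0.2  0.5 -0.7] open 19.9 t 7.95
```

```bash
python3 -m handwheel '[[[0,8,20],[0.03,0.01,0.01]],[[0,12,30],[0.03,0,0]],[[0,12,30],[0.03,0,0]],[[0,12,30],[0.02,0,0]],[[0,12,30],[0,0,0]],[[0,12,30],[0,0,0]],[[0,12,30],[0,0,0]],[[0,12,30],[0,0,0]]]'
python3 go.py 0.566 -0.1257 0.18 -9
```

```text
time_s: 8.62
ee_pos: [0.4892, 0.0424, 0.1954]
eef_rot: [0.463, 0.542, 0.462, -0.528]
wrist_force: [0.3, 1.3, -1.6]
opening: 0.213
pos [0.4892 0.0424 0.1954] shift [ 14.7 100.1 155.4] turn [ 0.012 -0.013 -0.013] F [ 0.3  1.3 -1.6] open 20.1 t 8.62
```

```bash
python3 -m handwheel '[[[2,18,28],[0.01,-0.01,-0.01]],[[2,18,28],[0,0,0]],[[2,18,28],[0,0,0]],[[2,18,28],[0,0,0]],[[2,15,25],[0,0,0]],[[0,0,0],[0,0,0]],[[0,0,0],[0,0,0]]]'
python3 go.py 0.566 -0.1257 0.08 -9
python3 - <<'E'
from h import *
import pickle
w=grab('wrist','w5');pickle.dump(w,open('w5.pkl','wb'))
d=np.array([.156,.988]);c=np.array([.5793,-.0417]);n=np.array([.988,-.156])
for sx,sy,z in [(-.1,0,.008),(-.1,.068,.008),(-.1,-.068,.008),(.01,0,.048),(.01,.063,.048),(.01,-.063,.048),(.01,0,.008)]:
    print(sx,sy,z,proj(w,[*(c+d*sx-n*sy),z]).round(0))
E
```

```text
time_s: 9.2
ee_pos: [0.555, -0.1212, 0.1889]
eef_rot: [0.459, 0.541, 0.456, -0.538]
wrist_force: [0.2, 0.8, -0.9]
opening: 0.212
pos [ 0.555  -0.1212  0.1889] shift [108.9  10.9   2.8] turn [-0.008 -0.001 -0.006] F [ 0.2  0.8 -0.9] open 20.0 t 9.2
-0.1 0 0.008 [285. 205.]
-0.1 0.068 0.008 [222. 206.]
-0.1 -0.068 0.008 [348. 205.]
0.01 0 0.048 [286.  96.]
0.01 0.063 0.048 [216.  97.]
0.01 -0.063 0.048 [355.  96.]
0.01 0 0.008 [284.  99.]
```

View pics/w5.png

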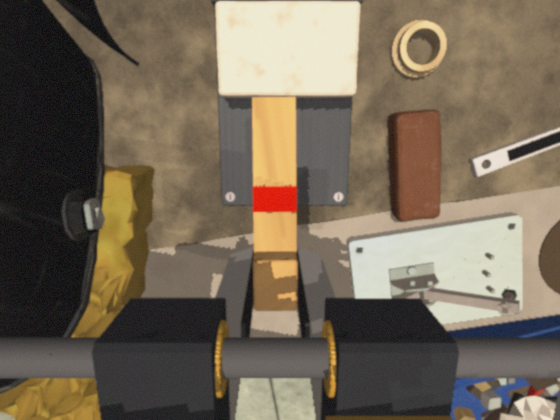

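The plate's front edge (row 206, middle col 285) and the block's front edge (row 96, middle col 287) match my stand pose to within 1 px. The wedge is in hand, thin end forward. I'll measure how it sits in the grip.

```bash
cat > held.py <<'E'
from h import *
from meas import wedge
d=np.array([.156,.988]);c=np.array([.5793,-.0417]);n=np.array([.988,-.156])
def held(w,p,r,off=.028):
    im=w['image'];zb=p[2]+off
    hsv=cv2.cvtColor(im,cv2.COLOR_RGB2HSV); m=(((hsv[...,0]<6)|(hsv[...,0]>174))&(hsv[...,1]>200)&(hsv[...,2]>130)).astype(np.uint8); m[:,:200]=0;m[:,350:]=0;m[290:]=0
    k,l,st,ce=cv2.connectedComponentsWithStats(m);i=1+np.argmax(st[1:,4])
    b=ray(w,*ce[i],zb+.0132)
    u=-r.apply([0,0,1]); head=b-.0365*u
    q=b[:2]-c; print('band px',ce[i].round(1),st[i],'band stand x,y(mm)',(q@d*1e3).round(1),(-q@n*1e3).round(1),'tcp stand',((p[:2]-c)@d*1e3).round(1),(-(p[:2]-c)@n*1e3).round(1),'tool fwd yaw',np.degrees(np.arctan2(u[1],u[0])).round(2),'tilt',u[2].round(4), 'in tool(mm)',(r.inv().apply(b-p)*1e3).round(1))
if __name__=='__main__':
    w=grab('wrist');p,r,s=tool();held(w,p,r);print(p,s['wrist_force'],s['time_s'])
    t=grab('wrist')
E
python3 - <<'E'
from h import *; import pickle; from held import *
w=pickle.load(open('w5.pkl','rb'));p,r,s=tool();held(w,p,r)
zb=p[2]+.028
a=ray(w,274.2,99,zb+.0044);b=ray(w,274.7,199,zb+.0132);print('axis yaw',np.degrees(np.arctan2(*(a-b)[[1,0]])),'len',np.linalg.norm(a-b))
e1=ray(w,219,206,.008);e2=ray(w,351,206,.008);print('edge',e1,e2,np.linalg.norm(e1-e2),np.degrees(np.arctan2(*(e2-e1)[[1,0]])))
e1=ray(w,217,96,.048);e2=ray(w,357,96,.048);print('block',e1,e2,np.linalg.norm(e1-e2), ((e1+e2)/2)[:2]-c, ((((e1+e2)/2)[:2]-c)@d)*1e3)
E
```

```text
band px [274.4 198.6] [ 253  186   44   26 1029] band stand x,y(mm) -46.3 11.6 tcp stand -82.4 11.7 tool fwd yaw 80.58 tilt 0.0 in tool(mm) [-41.2   0.1 -36.1]
axis yaw 80.71627292219519 len 0.04608149014975547
edge [ 0.49355513 -0.12943251  0.008     ] [ 0.63434356 -0.15320752  0.008     ] 0.14278177123708446 -9.585136605187987
block [ 0.51969187 -0.02129974  0.048     ] [ 0.6444603  -0.04215377  0.048     ] 0.12649921565345618 [0.00277608 0.00997325] 10.286638892729925
```

Everything agrees: band 36.1 mm ahead of the TCP, wedge 46.1 mm from band to tip, block edge 126.5 mm long at stand x = 10.3. Stand, block and tool yaw are all about 80.6°. I'll update the stand pose and descend onto the apron.

```bash
sed -i 's/^d=.*/d=np.array([.1633,.9866]);c=np.array([.5805,-.0416]);n=np.array([.9866,-.1633])/' held.py
python3 go.py 0.5666 -0.1255 0.18 -9.4
python3 -m handwheel '[[[0,12,4],[0,0,0]],[[25,0,0],[0,0,0]],[[30,0,0],[0,0,0]],[[30,0,0],[0,0,0]],[[30,0,0],[0,0,0]],[[30,0,0],[0,0,0]],[[15,0,0],[0,0,0]],[[0,0,0],[0,0,0]]]'
python3 go.py 0.5666 -0.1255 -0.015 -9.4
```

```text
pos [ 0.5549 -0.1212  0.1887] shift [ 8.8 12.2  2.3] turn [-0.    -0.    -0.006] F [ 0.6 -0.1 -1.4] open 20.0 t 9.25
time_s: 9.92
ee_pos: [0.5693, -0.1175, 0.0317]
eef_rot: [0.465, 0.541, 0.456, -0.532]
wrist_force: [-0.5, 0.6, -1.3]
opening: 0.211
pos [ 0.5693 -0.1175  0.0317] shift [46.7 -2.3  8.3] turn [ 0.012 -0.001 -0.018] F [-0.5  0.6 -1.3] open 19.8 t 9.92
```

```bash
python3 -m handwheel '[[[10,-2,8],[0.012,0,-0.018]],[[15,0,0],[0,0,0]],[[15,0,0],[0,0,0]],[[0,0,0],[0,0,0]]]'
python3 go.py 0.5666 -0.1255 -0.020 -9.4; python3 held.py
```

```text
time_s: 10.25
ee_pos: [0.5679, -0.1237, -0.0052]
eef_rot: [0.459, 0.54, 0.457, -0.538]
wrist_force: [-0.6, -0.9, -2.6]
opening: 0.212
pos [ 0.5679 -0.1237 -0.0052] shift [14.8 -1.1  2. ] turn [ 0.003  0.    -0.004] F [-0.6 -0.9 -2.6] open 19.9 t 10.25
band px [274.4 198.6] [ 253  187   44   25 1038] band stand x,y(mm) -46.6 -0.7 tcp stand -83.1 -2.3 tool fwd yaw 80.75 tilt -0.0003 in tool(mm) [-41.2  -1.2 -36.6]
[ 0.56922515 -0.12399728 -0.00337122] [ 0.25589875  0.45523939 -0.25237045] 10.3
```

```bash
python3 -m handwheel '[[[8,-1,2],[0.003,0,-0.004]],[[5,0,0],[0,0,0]],[[0,0,0],[0,0,0]]]'
python3 go.py 0.5666 -0.1255 -0.020 -9.4
python3 -m handwheel '[[[1,0,0],[0,0,0]],[[0,0,0],[0,0,0]]]'
python3 -m handwheel '[[[1,0,0],[0,0,0]],[[0,0,0],[0,0,0]]]'
python3 go.py 0.5666 -0.1255 -0.020 -9.4; python3 held.py
```

```text
time_s: 10.6
ee_pos: [0.5724, -0.1275, -0.011]
eef_rot: [0.461, 0.542, 0.453, -0.537]
wrist_force: [-0.3, 0.0, -1.3]
opening: 0.21
pos [ 0.5724 -0.1275 -0.011 ] shift [ 8.9 -6.2 -1.1] turn [-0.001  0.002 -0.013] F [-0.3  0.  -1.3] open 19.8 t 10.6
time_s: 10.77
ee_pos: [0.573, -0.1279, -0.0112]
eef_rot: [0.462, 0.542, 0.453, -0.537]
wrist_force: [-0.3, 0.2, -0.6]
opening: 0.21
time_s: 10.93
ee_pos: [0.5734, -0.1281, -0.0116]
eef_rot: [0.462, 0.542, 0.452, -0.537]
wrist_force: [-0.8, -0.0, -1.3]
opening: 0.209
pos [ 0.5734 -0.1281 -0.0116] shift [ 8.3 -7.3 -1.4] turn [-0.001  0.002 -0.016] F [-0.8 -0.  -1.3] open 19.7 t 10.93
band px [274.4 198.6] [ 253  187   44   25 1034] band stand x,y(mm) -50.2 -6.5 tcp stand -86.5 -7.3 tool fwd yaw 80.54 tilt -0.0025 in tool(mm) [-41.3  -0.2 -36.2]
[ 0.57357813 -0.12812718 -0.01143834] [-0.10008114 -0.00851836 -1.62354596] 10.9833
```

```bash
python3 -m handwheel '[[[4,-7,-1],[0,0.002,-0.016]],[[2,0,0],[0,0,0]]]'
python3 go.py 0.5666 -0.1255 -0.020 -9.4
python3 -m handwheel '[[[2,0,0],[0,0,0]]]'
python3 go.py 0.5666 -0.1255 -0.020 -9.4
```

```text
time_s: 11.2
ee_pos: [0.5668, -0.126, -0.0172]
eef_rot: [-0.457, -0.539, -0.457, 0.54]
wrist_force: [-0.7, 0.1, -1.8]
opening: 0.208
pos [ 0.5668 -0.126  -0.0172] shift [ 2.8 -0.3 -0.4] turn [-0.001  0.     0.   ] F [-0.7  0.1 -1.8] open 19.6 t 11.2
time_s: 11.28
ee_pos: [0.5668, -0.1259, -0.0194]
eef_rot: [-0.457, -0.539, -0.457, 0.54]
wrist_force: [-0.4, -0.5, -1.2]
opening: 0.211
pos [ 0.5668 -0.1259 -0.0194] shift [ 0.6 -0.2 -0.4] turn [-0.001  0.001  0.   ] F [-0.4 -0.5 -1.2] open 19.8 t 11.28
```

Good control now. I'll ease down until the plate is felt.

```bash
for i in 1; do :; done; python3 -m handwheel '[[[1,0,0],[0,0,0]]]'; python3 -m handwheel '[[[1,0,0],[0,0,0]]]'
python3 go.py 0.5666 -0.1255 -0.020 -9.4;python3 held.py
```

```text
time_s: 11.37
ee_pos: [0.5667, -0.1259, -0.02]
eef_rot: [-0.457, -0.539, -0.457, 0.54]
wrist_force: [-2.2, 0.6, 8.3]
opening: 0.209
time_s: 11.45
ee_pos: [0.5667, -0.1259, -0.0199]
eef_rot: [-0.457, -0.539, -0.457, 0.54]
wrist_force: [-3.0, 0.6, 6.6]
opening: 0.207
pos [ 0.5667 -0.1259 -0.0199] shift [ 0.1 -0.1 -0.4] turn [-0.001  0.     0.   ] F [-3.   0.6  6.6] open 19.5 t 11.45
band px [274.4 198.7] [ 253  187   44   25 1031] band stand x,y(mm) -49.3 -0.1 tcp stand -85.4 -0.1 tool fwd yaw 80.55 tilt -0.0004 in tool(mm) [-41.2  -0.  -36.1]
[ 0.56662685 -0.12586102 -0.01997512] [-2.91972012 -0.32931587  5.04131605] 11.5
```

Contact is felt at z = -0.0200 as predicted, with the wedge flat, centred to 0.1 mm and square. I'll push in along the centre line, starting with the free travel.

```bash
python3 -m handwheel '[[[0,0,-5],[0,0,0]],[[0,0,-5],[0,0,0]],[[0,0,-5],[0,0,0]],[[0,0,-5],[0,0,0]],[[0,0,-5],[0,0,0]]]'
python3 go.py 0.573 -0.087 -0.020 -9.4;python3 held.py
```

```text
time_s: 11.97
ee_pos: [0.5721, -0.1009, -0.0198]
eef_rot: [-0.458, -0.54, -0.455, 0.54]
wrist_force: [-0.8, -1.3, 0.4]
opening: 0.21
pos [ 0.5721 -0.1009 -0.0198] shift [  0.2  -1.4 -13.8] turn [-0.003  0.002 -0.003] F [-0.8 -1.3  0.4] open 19.8 t 11.97
band px [274.5 198.7] [ 253  187   44   25 1023] band stand x,y(mm) -23.7 -1.4 tcp stand -58.6 -1.4 tool fwd yaw 80.5 tilt -0.001 in tool(mm) [-41.2   0.1 -34.9]
[ 0.57229203 -0.09963458 -0.01985408] [ 0.16450509 -0.20978466 -0.71927545] 12.0167
```

```bash
python3 -m handwheel '[[[0.5,-1.4,-4],[-0.003,0.002,-0.003]],[[0.3,0,-4],[0,0,0]],[[0.3,0,-4],[0,0,0]]]'
python3 go.py 0.5747 -0.077 -0.020 -9.4;python3 held.py
```

```text
time_s: 12.32
ee_pos: [0.5737, -0.0886, -0.0199]
eef_rot: [0.459, 0.539, 0.457, -0.539]
wrist_force: [-0.2, -1.8, 1.6]
opening: 0.213
pos [ 0.5737 -0.0886 -0.0199] shift [  0.1  -0.9 -11.6] turn [ 0.002  0.001 -0.002] F [-0.2 -1.8  1.6] open 20.0 t 12.32
band px [274.5 198.7] [ 253  187   44   25 1027] band stand x,y(mm) -11.3 -0.9 tcp stand -46.6 -1.0 tool fwd yaw 80.72 tilt -0.0005 in tool(mm) [-41.2   0.  -35.2]
[ 0.57389235 -0.0876945  -0.01991215] [ 0.24055789 -0.87426288  3.23687447] 12.3667
```

```bash
cat > blk.py <<'E'
from held import *
def blk(w):
    im=w['image'];hsv=cv2.cvtColor(im,cv2.COLOR_RGB2HSV)
    m=((hsv[...,2]>140)&(hsv[...,1]<70)).astype(np.uint8);m[:,:190]=0;m[:,400:]=0;m[150:]=0
    m=cv2.morphologyEx(m,cv2.MORPH_OPEN,np.ones((5,5)))
    k,l,st,ce=cv2.connectedComponentsWithStats(m);i=1+np.argmax(st[1:,4]);ys,xs=np.where(l==i)
    cols=np.arange(xs.min()+8,xs.max()-8);bot=np.array([ys[xs==cc].max()+1 for cc in cols])
    ok=abs(bot-np.median(bot))<4;k=np.polyfit(cols[ok],bot[ok],1)
    L,R=[(uu,np.polyval(k,uu)) for uu in (xs.min(),xs.max()+1)]
    for z in (.048,.051):
        a=ray(w,*L,z)[:2]-c;b=ray(w,*R,z)[:2]-c;print('block edge px',np.round([L,R],1).tolist(),'z',z,'stand L',(a@d*1e3).round(1),(-a@n*1e3).round(1),'R',(b@d*1e3).round(1),(-b@n*1e3).round(1))
w=grab('wrist');p,r,s=tool();held(w,p,r);blk(w);print(p.round(4),s['wrist_force'].round(1),s['time_s'],round(s['opening']*94,1))
E
python3 -m handwheel '[[[0.3,-0.9,-3],[0,0,0]],[[0.3,0,-3],[0,0,0]]]'
python3 blk.py;python3 go.py 0.5760 -0.0690 -0.020 -9.4
```

```text
time_s: 12.58
ee_pos: [0.5744, -0.0825, -0.0199]
eef_rot: [0.459, 0.539, 0.457, -0.539]
wrist_force: [-0.9, -4.2, 3.4]
opening: 0.208
band px [274.4 198.7] [ 253  187   43   25 1029] band stand x,y(mm) -5.2 -0.4 tcp stand -41.1 -0.7 tool fwd yaw 80.73 tilt -0.002 in tool(mm) [-41.3  -0.1 -35.8]
block edge px [[190.0, 150.0], [400.0, 150.0]] z 0.048 stand L 19.4 31.8 R 19.5 -48.4
block edge px [[190.0, 150.0], [400.0, 150.0]] z 0.051 stand L 19.7 31.2 R 19.7 -47.4
[ 0.5745 -0.0823 -0.0199] [ 0.4 -2.9  3.8] 12.6333 19.5
pos [ 0.5745 -0.0823 -0.0199] shift [  0.1  -0.6 -13.3] turn [ 0.002  0.002 -0.003] F [ 0.4 -2.9  3.8] open 19.5 t 12.63
```

```bash
cat > pic.py <<'E'
import sys; from h import *
f=grab('scene');w=grab('wrist')
b=lambda f,x,y,ww,h,W,H:cv2.resize(cv2.cvtColor(f['image'],cv2.COLOR_RGB2BGR)[y:y+h,x:x+ww],(W,H),interpolation=cv2.INTER_CUBIC)
cv2.imwrite('pics/%s.png'%sys.argv[1],np.hstack([b(f,255,180,110,110,400,400),b(w,180,30,220,290,400,400)]))
E
python3 pic.py a1
```

```text
(no output)
```

View pics/a1.png

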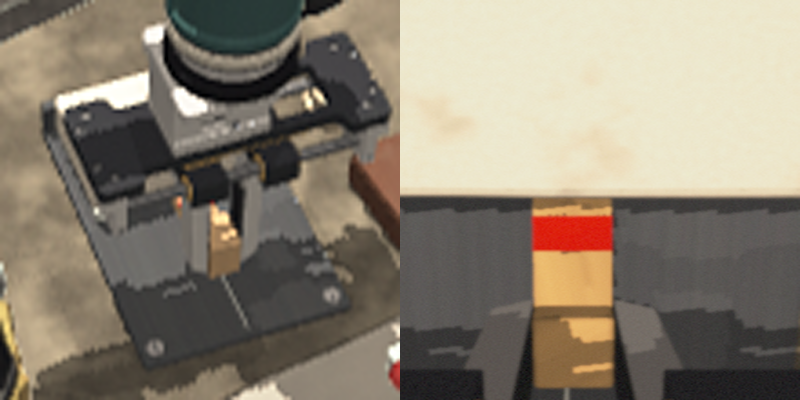

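The wrist crop shows the wedge entering squarely under the block. The block's edge is at image row 171, parallel to the rows, and the band lies just in front of it. I'll fix the edge window and carry on.

```bash
python3 - <<'E'
s=open('blk.py').read()
a=s.index('    m[:,:190]') if '    m[:,:190]' in s else None
new='''from held import *
def blk(w):
    g=cv2.GaussianBlur(cv2.cvtColor(w['image'],cv2.COLOR_RGB2GRAY),(3,3),0).astype(float)
    cols=np.r_[205:240,310:345];row=np.array([120+np.argmin(np.diff(g[120:220,u])) for u in cols])+.5
    ok=abs(row-np.median(row))<3;k=np.polyfit(cols[ok],row[ok],1)
    for z in (.048,.051):
        a,b=[(ray(w,u,np.polyval(k,u),z)[:2]-c)@d*1e3 for u in (210,340)];print('edge row',np.polyval(k,275).round(2),'slope',k[0].round(4),'z',z,'stand x',a.round(1),b.round(1))
'''
open('blk.py','w').write(new+s[s.index("w=grab"):])
E
python3 blk.py
python3 -m handwheel '[[[0.3,-0.6,-3],[0,0,0]],[[0.3,0,-3],[0,0,0]]]'
python3 blk.py;python3 go.py 0.5760 -0.0690 -0.020 -9.4
```

```text
band px [274.6 198.6] [ 253  187   44   25 1026] band stand x,y(mm) -4.9 -0.5 tcp stand -41.1 -0.7 tool fwd yaw 80.72 tilt -0.0009 in tool(mm) [-41.2   0.  -36.1]
edge row 172.0 slope 0.0092 z 0.048 stand x 11.5 11.0
edge row 172.0 slope 0.0092 z 0.051 stand x 11.9 11.5
[ 0.5744 -0.0822 -0.0199] [-0.4 -1.7  4.1] 12.7833 19.8
time_s: 12.95
ee_pos: [0.575, -0.0794, -0.0198]
eef_rot: [-0.46, -0.538, -0.455, 0.54]
wrist_force: [-3.5, -7.3, 4.3]
opening: 0.208
band px [274.3 198.9] [ 253  187   44   25 1044] band stand x,y(mm) -1.9 -0.5 tcp stand -37.9 -0.8 tool fwd yaw 80.66 tilt -0.0061 in tool(mm) [-41.4  -0.1 -35.7]
edge row 174.57 slope 0.0019 z 0.048 stand x 13.6 13.4
edge row 174.57 slope 0.0019 z 0.051 stand x 14.0 13.9
[ 0.5751 -0.0791 -0.0198] [-1.2 -5.7  4.3] 13.0 19.7
pos [ 0.5751 -0.0791 -0.0198] shift [  0.2  -0.7 -10.1] turn [ 0.001  0.006 -0.005] F [-1.2 -5.7  4.3] open 19.7 t 13.0
```

The block has slid to the fence (edge at about 13.4 mm), as expected. From here on the wedge lifts it, with about 15 mm still to go.

```bash
python3 -m handwheel '[[[0.2,-0.7,-3],[0,0.006,-0.004]],[[0.2,0,-3],[0,0,0]],[[0.2,0,-3],[0,0,0]]]'
python3 blk.py;python3 go.py 0.5768 -0.0642 -0.020 -9.4
```

```text
time_s: 13.25
ee_pos: [0.5755, -0.076, -0.0196]
eef_rot: [-0.46, -0.537, -0.454, 0.542]
wrist_force: [-2.0, -7.6, 5.3]
opening: 0.209
band px [274.6 199.9] [253 187  44  25 964] band stand x,y(mm) 1.2 -0.7 tcp stand -34.4 -0.7 tool fwd yaw 80.56 tilt -0.0096 in tool(mm) [-41.5   0.  -35.2]
edge row 184.0 slope 0.0092 z 0.048 stand x 13.8 13.2
edge row 184.0 slope 0.0092 z 0.051 stand x 14.3 13.7
[ 0.5756 -0.0757 -0.0196] [-2.  -6.2  3.6] 13.3 19.9
pos [ 0.5756 -0.0757 -0.0196] shift [  0.3  -0.7 -11.5] turn [-0.001  0.01  -0.002] F [-2.  -6.2  3.6] open 19.9 t 13.3
```

```bash
python3 -m handwheel '[[[0.7,-0.7,-3],[0,0.012,-0.002]],[[0.5,0,-3],[0,0.005,0]],[[0.5,0,-3],[0,0.005,0]]]'
python3 blk.py;python3 go.py 0.5768 -0.0642 -0.020 -9.4
```

```text
time_s: 13.55
ee_pos: [0.5759, -0.0735, -0.02]
eef_rot: [0.457, 0.54, 0.457, -0.539]
wrist_force: [-2.9, -7.7, 4.8]
opening: 0.211
band px [274.5 202.1] [253 191  44  21 767] band stand x,y(mm) 2.2 -0.7 tcp stand -32.3 -0.7 tool fwd yaw 80.49 tilt 0.0007 in tool(mm) [-41.2  -0.  -34.4]
edge row 188.49 slope 0.0003 z 0.048 stand x 13.5 13.4
edge row 188.49 slope 0.0003 z 0.051 stand x 14.1 13.9
[ 0.5759 -0.0735 -0.0199] [-2.1 -6.7  5.5] 13.6 20.0
pos [ 0.5759 -0.0735 -0.0199] shift [ 0.1 -0.7 -9.4] turn [-0.002 -0.001 -0.001] F [-2.1 -6.7  5.5] open 20.0 t 13.6
```

The band is now partly hidden, but its near edge stays at row 212, so there is no slip in the grip. From here I use TCP + 36 mm for the band: it is at 3.8 mm and the edge at 13.5 mm, so about 9.5 mm remain.

```bash
python3 -m handwheel '[[[0.4,-0.7,-4],[0,0.003,-0.001]],[[0.4,0,-4],[0,0.003,0]],[[0.4,0,-4],[0,0.003,0]]]'
python3 blk.py;python3 go.py 0.5768 -0.0642 -0.020 -9.4
```

```text
time_s: 13.85
ee_pos: [0.5768, -0.0691, -0.0199]
eef_rot: [-0.457, -0.54, -0.455, 0.541]
wrist_force: [-1.6, -7.5, 4.9]
opening: 0.209
band px [274.4 207.4] [254 203  42   9 332] band stand x,y(mm) 4.3 -0.9 tcp stand -27.3 -0.9 tool fwd yaw 80.36 tilt -0.0023 in tool(mm) [-41.3  -0.1 -31.5]
edge row 200.47 slope 0.0007 z 0.048 stand x 13.6 13.2
edge row 200.47 slope 0.0007 z 0.051 stand x 14.2 13.9
[ 0.5769 -0.0687 -0.02  ] [-0.4 -6.5  4.8] 13.9 19.6
pos [ 0.5769 -0.0687 -0.02  ] shift [ 0.  -0.9 -4.4] turn [-0.004  0.002 -0.002] F [-0.4 -6.5  4.8] open 19.6 t 13.9
```

```bash
python3 -m handwheel '[[[0.3,-0.9,-3],[-0.004,0.003,-0.001]],[[0.3,0,-3],[0,0.003,0]]]'
python3 blk.py;python3 go.py 0.5768 -0.0642 -0.020 -9.4
```

```text
time_s: 14.07
ee_pos: [0.5772, -0.0668, -0.0199]
eef_rot: [-0.458, -0.539, -0.456, 0.54]
wrist_force: [-2.0, -6.5, 4.7]
opening: 0.211
band px [264.6 210. ] [254 208  22   4  58] band stand x,y(mm) 5.4 3.9 tcp stand -25.2 -0.9 tool fwd yaw 80.52 tilt -0.0028 in tool(mm) [-41.3  -4.7 -30.5]
edge row 206.42 slope 0.002 z 0.048 stand x 13.5 13.3
edge row 206.42 slope 0.002 z 0.051 stand x 14.2 14.0
[ 0.5772 -0.0666 -0.0199] [-0.7 -6.6  4.9] 14.1167 19.5
pos [ 0.5772 -0.0666 -0.0199] shift [ 0.1 -0.8 -2.3] turn [-0.001  0.003 -0.003] F [-0.7 -6.6  4.9] open 19.5 t 14.12
```

```bash
python3 -m handwheel '[[[0.2,-0.4,-3],[0,0.003,-0.002]]]'
python3 blk.py;python3 go.py 0.5768 -0.0642 -0.020 -9.4; python3 pic.py a2
```

```text
time_s: 14.2
ee_pos: [0.5772, -0.0657, -0.02]
eef_rot: [-0.458, -0.539, -0.456, 0.54]
wrist_force: [-0.9, -6.1, 2.9]
opening: 0.209
pos [ 0.5773 -0.0654 -0.0199] shift [ 0.1 -0.7 -1.1] turn [-0.002  0.003 -0.001] F [-1.  -6.2  4.3] open 19.6 t 14.25Traceback (most recent call last):
  File "blk.py", line 8, in <module>
    w=grab('wrist');p,r,s=tool();held(w,p,r);blk(w);print(p.round(4),s['wrist_force'].round(1),s['time_s'],round(s['opening']*94,1))
                                 ~~~~^^^^^^^
  File "held.py", line 7, in held
    k,l,st,ce=cv2.connectedComponentsWithStats(m);i=1+np.argmax(st[1:,4])
                                                      ~~~~~~~~~^^^^^^^^^^
    return _wrapfunc(a, 'argmax', axis=axis, out=out, **kwds)
    return bound(*args, **kwds)
ValueError: attempt to get argmax of an empty sequence
```

View pics/a2.png

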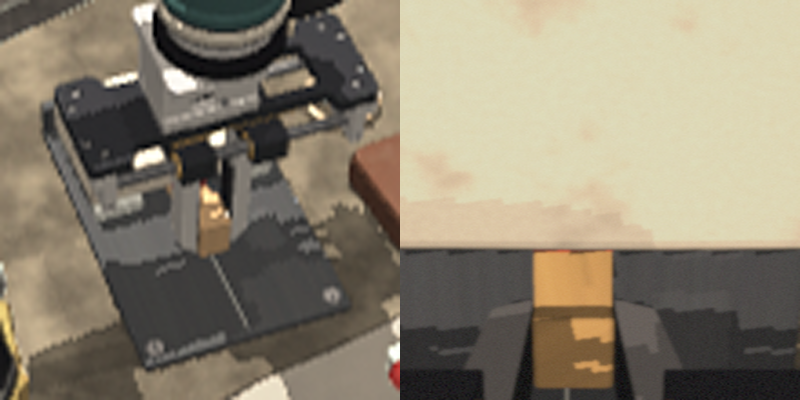

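The wrist crop shows the block edge at row 209, square across the wedge. The band has just vanished under it, with its near edge on the sight line, which puts its middle at about 12.5 mm. A last check that the pose holds still, then I hand in.

```bash
python3 - <<'E'
from h import *
from held import c,d,n
for i in range(6):
    w=grab('wrist');p,r,s=tool();u=-r.apply([0,0,1]);q=p[:2]-c
    g=cv2.GaussianBlur(cv2.cvtColor(w['image'],cv2.COLOR_RGB2GRAY),(3,3),0).astype(float)
    row=[np.median([150+np.argmin(np.diff(g[150:225,k])) for k in R]) for R in (range(205,240),range(310,345))]
    print(s['time_s'],'band x,y',(q@d*1e3+36.1).round(2),(-q@n*1e3).round(2),'z',p[2].round(4),'tilt',u[2].round(4),'F',s['wrist_force'].round(1),'open',round(s['opening']*94,1),'edge rows',row)
arm.close_job()
E
```

```text
14.4 band x,y 12.15 -0.71 z -0.0199 tilt -0.0026 F [-0.2 -5.9  4. ] open 19.9 edge rows [np.float64(209.0), np.float64(210.0)]
14.45 band x,y 12.12 -0.73 z -0.0199 tilt -0.0026 F [-0.9 -6.2  3.2] open 19.8 edge rows [np.float64(209.0), np.float64(210.0)]
14.5 band x,y 12.13 -0.72 z -0.02 tilt -0.0026 F [-1.4 -6.   4.5] open 20.0 edge rows [np.float64(209.0), np.float64(210.0)]
14.55 band x,y 12.16 -0.71 z -0.0199 tilt -0.0026 F [-1.9 -5.4  3.6] open 20.1 edge rows [np.float64(209.0), np.float64(210.0)]
14.6 band x,y 12.14 -0.73 z -0.0199 tilt -0.0026 F [-0.9 -5.7  3.3] open 20.0 edge rows [np.float64(209.0), np.float64(210.0)]
14.65 band x,y 12.15 -0.73 z -0.0199 tilt -0.0026 F [-0.5 -6.1  3.4] open 19.8 edge rows [np.float64(209.0), np.float64(210.0)]
the job is handed in; nothing more can be done
```

The thick wedge is under the middle of the plaster block, flat on the plate and still held at 40 N, and the job is handed in at 14.7 s. I picked it by its head height, which two views put at 31 mm against 18 mm for the thin one.

**Last checks:**
- **Position:** the middle of the band is at stand x ≈ 12.1 mm, and the block's front edge at about 13 mm after it slid roughly 2–3 mm to the fence. The wedge is 0.7 mm off the centre line and within about 0.2° of square.
- **Holding:** the pose stayed still over the last readings, with about 6 N of push and 20 mm between the fingers.
- **Lift:** I didn't measure the gap at the front rests, because the arm hid them. The roughly 3 mm of lift follows from the wedge's height under the edge. The rear of the block staying down wasn't seen either.
- **Other parts:** I took no final picture of the thin wedge or the other loose parts, but nothing was moved near them apart from the grasp beside the thin wedge.

**What disagreed:**
- **Reported tool height:** the fingertips were really about 30 mm above the reported TCP height. My first two closings passed above the wedge's head without touching it. I corrected from the pictures, and the wedge then met the plate at the height I predicted.
- **Drift:** the tool also drifted a few mm sideways in some moves; I corrected this before the push, and smaller drifts during it.

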